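# Slide a flush plate out over the edge, pick it up and clamp it in the marking jig

## Task

The flat aluminium plate lies flush in its shallow blue tray, where fingers cannot get beside it: press gently on it and slide it along its channel until about 4 cm stick out over the tray's open end, then take that end by its two long edges and lift the plate out. Lay it flat on the black rubber bed of the marking jig, centred and lengthwise on it, and let go; then push the red clamp handle fully down over centre so that the clamp's pad holds the plate. Do not drop the plate and leave the other things standing where they are.

Things in the scene. Friction and masses are not known exactly. Their poses are not given: they have to be found in the camera images.
- plate: bare aluminium plate, 140 (x) x 60 (y) x 4 mm, 0.1 to 0.2 kg; origin: centre of its underside. Starts in the tray's channel, front end 15 to 37 mm inside the open end, top flush with the rails. Slides easily on the tray (friction about 0.2); pressed with 5 to 10 N it follows the fingertips, with some slip. Tips if half of it is outside or if pressed beyond the tray's edge
- tray: fixed blue block, 190 (x) x 120 (y) x 40 mm high; origin: centre of its underside. A straight channel along x in its top, 66 mm wide, 4 mm deep, slippery black floor, has 27 mm rails at its sides and a 10 mm stop at the +x end; it is open at the -x end, toward the robot, where the plate can slide out. Below the overhanging plate is free space down to the worktop
- tray_open_end (a point): point on the channel's floor, middle of the open end: tray frame (-95, 0, 36) mm
- jig: fixed marking jig, base plate 74 mm wide, 10 mm thick, from x = -65 to 225 mm; origin: on the worktop under the bed's centre; x runs from the bed to the clamp and handle. Bed 100 (x) x 40 (y) mm, black rubber top at z = 45 mm, narrower than the plate, so fingers at its long edges have room beside the bed. Steel clamp tower at x = 88 to 154 mm, up to z = 80 mm
- bed_top (a point): centre of the bed's top: jig frame (0, 0, 45) mm; the plate's origin belongs here
- handle_pivot (a point): axis of the clamp handle (along the jig's y), jig frame (132, 0, 70) mm. The handle, 95 mm long, red grip 16 mm thick from 30 mm out, swings in the jig's x-z plane from 58 degrees above the jig's +x (open) to 6 degrees below it (closed)
- handle_grip (a point): point on the middle line of the red handle grip, 65 mm from its pivot; moves with the handle
- clamp_handle (a joint): angle of the clamp handle: 0 open (58 degrees up), grows as pushed down, 1.12 rad at its stop. From about half way it falls on by itself until the pad rests on the plate, at about 0.8; from there it must be pushed over dead centre (1.0): let go before that, it eases back to about 0.8 and holds nothing; beyond it, it stays down. The push is light, under 10 N
- clamp_pad: round black rubber pad, 20 mm across, sprung, under the clamp's arm. Open, the arm stands upright, clear of the bed; closing swings it down, the pad landing at x = 40 mm, y = 0 in the jig frame. Its origin is on the arm's pivot, jig frame (100, 0, 62) mm
- timer: white timer to the right of the tray (the nearer one), 60 x 62 x 20 mm, bystander; origin at the centre of its underside
- dropper: brown dropper bottle beyond the handle end of the jig, 33 mm across and 102 mm high, bystander; origin at the centre of its underside
- dish: closed petri dish, pinkish, 65 mm across and 16 mm high, bystander; origin at the centre of its underside
Not all that is in view belongs to the job. Of the things shaped like the plate, the aluminium one is meant.

How it is judged (in metres and radians):
On the way, in this order (a step that is already met when the one before it is completed fails the run):
1. the plate, still lying flat in the tray's channel, overhangs the open end by at least 25 mm (its centre within 45 mm of the open end) (horizontal distance between plate and tray_open_end below 0.045 m and x of plate in the frame of tray above -0.093 m and z of plate in the frame of tray between 0.033 and 0.039 m and angle between plate's own z axis and vertical below 0.06 rad), for 0.2 s.
2. the plate is held by the fingers, at least 25 mm above the tray's floor and off the tray (height (world z) of plate above 0.061 m and contact force between the fingers and plate above 2 N and contact force between plate and tray below 0.1 N), for 0.2 s.
3. the plate lies flat and released on the bed while the clamp is still open (handle below 0.4 rad) (horizontal distance between plate and bed_top below 0.015 m and z of plate in the frame of jig below 0.048 m and angle between plate's own z axis and vertical below 0.05 rad and contact force between the fingers and plate below 0.1 N and value of joint clamp_handle below 0.4 rad), for 0.2 s.
At the end, for the whole second after the job is handed in: the clamp handle is down past 1.07 rad, the pad presses on the plate with more than 3 N, and the plate lies still and flat on the bed (tilt under 0.05 rad, underside 42 to 48 mm above the worktop), its centre within 15 mm of the bed's and its length within 0.15 rad of the jig's (value of joint clamp_handle above 1.07 rad and contact force between clamp_pad and plate above 3 N and horizontal distance between plate and bed_top below 0.015 m and angle between the x axis of plate and the x axis of jig, either way round below 0.15 rad and z of plate in the frame of jig between 0.042 and 0.048 m and angle between plate's own z axis and vertical below 0.05 rad and linear speed of plate below 0.01 m/s); the robot touches nothing.
It fails at once if the plate is dropped off the tray or jig (its centre below 25 mm above the worktop) (height (world z) of plate below 0.025 m).
It fails at once if a bystander (timer, dropper bottle, petri dish) is moved by more than 20 mm or knocked over (distance of any of timer, dropper, dish from where it was at the start of the episode above 0.02 m or angle between dropper's own z axis and vertical above 0.5 rad).
It fails at once if the plate is pressed against the tray with more than 40 N (contact force between plate and tray above 40 N).
It also fails if it takes over 61 s, if anything falls off the work surface, if the arm or the gripper's body presses on something with over 40 N, if the wrist force passes 120 N, or if a joint passes its speed limit or range.

## Robot

A 6-joint arm with a two-finger parallel gripper is mounted at the origin on a cart in front of the work surface, level with it; the furniture and walls round the work are solid. World frame = base frame: x ahead of the robot, y to its left, z up, the work surface at z = 0. Lengths are in mm, angles in degrees, forces in N, time in s.
With the tool pointing down it reaches from about 350 to 775 mm from the base axis. Payload 7.3 kg.
Tool frame: the origin (TCP) lies midway between the tips of the shut fingers; the grasp point (between the pads) lies 19 mm behind it; z points along the fingers, x is the direction in which the jaws open and shut, and the axes are right-handed (so a half turn about z gives the same grasp; the last joint's range is limited). The gripper opens to 92 mm and grips with 3 to 60 N. Pads are 19 mm wide; open, the fingers measure 130 mm over their backs; the gripper's body (75 mm by 190 mm) begins 47 mm behind the grasp point.
Start: joints at [56.379, 19.595, 87.324, -0, 73.075, -8.365], TCP at [223.988, 474.844, 195.241] pointing down, gripper open.
Joint ranges: [-145.02, 145.02], [-44.19, 115.74], [2.07, 154.8], [-57.11, 237.11], [16.16, 152.29], [-177.93, 177.93]. Speed limits (degrees/s): [147.25, 147.25, 180, 180, 180, 180].

## Interface

Orientations are given as a 3x3 rotation matrix whose columns are the frame's x, y, z axes.
In Python, from bench import r, effector, observe, eyes, close_job gives the robot as it stands. Calls block until the motion is done:
- r.move_pose(position, orientation): joint-space move of the TCP to a pose.
- r.move_straight(position, frame=None, speed=150): straight line of the TCP; frame=None keeps the orientation; speed is the mean speed in mm/s.
- r.goto_joints(angles): joint-space move.
- effector.gripper_to(opening): opening from 0.0 (shut) to 1.0 (fully open); the grip force is fixed at half the most; returns when the fingers have stopped.
- r.wait(seconds).
- r.inverse_kinematics(position, orientation): joint angles nearest the present ones, or None.
- observe(): the state.
- eyes.snapshot(name): name is "scene" or "top" or "wrist"; returns the picture (420x560x3 uint8, red, green, blue); there is no depth.
- eyes.camera_params(name): a dict with "mtx" (3x3 intrinsics, pixels), "dist_coeffs" ([k1, k2, p1, p2, k3] as OpenCV has them; the pictures are not rectified), "extrinsics" (4x4, takes a point from world to camera coordinates). Camera axes: x right, y down, z forward; pixel columns grow to the right and rows downward; lengths in mm; the calibration is good to about 2 mm. A picture is of the moment at which its call begins: read the wrist's pose just before it. camera_params takes no time and is no camera call; for the wrist camera it gives the pose at the moment of the call.
A pose or a line that the arm cannot do raises r.PlanningError and nothing moves.
- close_job(): hands the job in, once; it reports no verdict.
The state is a dict: "time_s": time; "qpos": joint angles; "joint_vel": joint speeds; "joint_torque": joint torques, N m; "eef_pos": TCP position; "eef_rot": TCP orientation; "wrist_force": force on the tool from outside, world axes, zero at the start; "torque": the same for the moment, N m; "finger_gap": opening from 0.0 (shut) to 1.0 (fully open).
Only numpy, scipy, OpenCV 4.12 (cv2) and the standard library are available. Lean on these libraries where they do the work, as an engineer would, in place of code of your own. Each camera call takes 0.05 s, during which the arm holds its last target. There are 200 camera calls.

## Working session

There is one attempt and no reset: what is moved stays moved. The work goes in short steps, each a Python script; the robot and the scene stay as the last script left them, time stands still between calls to the robot, and variables do not carry over. Pictures are saved under pics/ and viewed, about 8 in all and at most 12, crops included, and the job is handed in when it is done.

```bash
mkdir -p pics; ls
cat > h.py <<'E'
import numpy as np, cv2
from bench import r, effector, observe, eyes, close_job
def save(img,n): cv2.imwrite('pics/'+n+'.png',cv2.cvtColor(img,cv2.COLOR_RGB2BGR))
def ray(p,uv):
    K=np.array(p['mtx'],float);d=np.array(p['dist_coeffs'],float);E=np.array(p['extrinsics'],float)
    n=cv2.undistortPoints(np.array(uv,float).reshape(-1,1,2),K,d).reshape(-1,2)
    D=np.c_[n,np.ones(len(n))]@E[:3,:3]
    return -E[:3,:3].T@E[:3,3],D
def onplane(p,uv,z):
    o,D=ray(p,uv); return o+D*((z-o[2])/D[:,2])[:,None]
def proj(p,X):
    E=np.array(p['extrinsics'],float)
    return cv2.projectPoints(np.array(X,float).reshape(-1,1,3),cv2.Rodrigues(E[:3,:3])[0],E[:3,3],np.array(p['mtx'],float),np.array(p['dist_coeffs'],float))[0].reshape(-1,2)
def down(yaw):  # tool z down, tool x at yaw (deg)
    a=np.radians(yaw);c,s=np.cos(a),np.sin(a)
    return np.array([[c,s,0],[s,-c,0],[0,0,-1.]])
E
python3 - <<'E'
from h import *
s=observe();print(s['time_s'],s['eef_rot'],s['finger_gap'],s['wrist_force'])
for n in('scene','top'):
    im=eyes.snapshot(n);save(im,n+'0');p=eyes.camera_params(n);o,D=ray(p,[[280,210]]);print(n,o,D)
E
```

```text
pics
0.0 [[ 4.26697635e-01  9.04393921e-01 -8.74465036e-04]
 [ 9.04393007e-01 -4.26698467e-01 -1.30633074e-03]
 [-1.55457047e-03 -2.33451825e-04 -9.99998764e-01]] 1.0017910576234013 [-0.32756317 -0.89520708 -0.07468872]
scene [-225.41090924  912.75968091  787.40392689] [[ 0.47144469 -0.71974078 -0.50998951]]
top [  86.45246304   91.39306267 1848.59036296] [[ 0.20391848 -0.0952273  -0.974361  ]]
```

View pics/scene0.png

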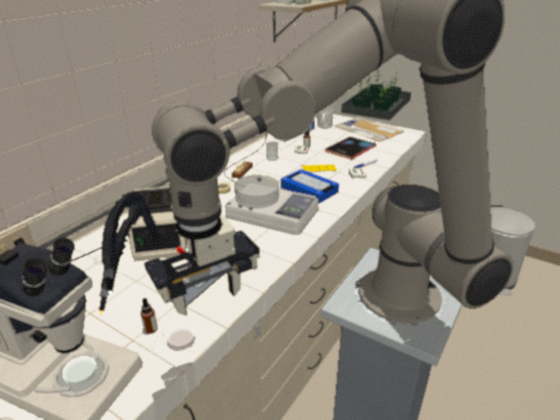

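View pics/top0.png

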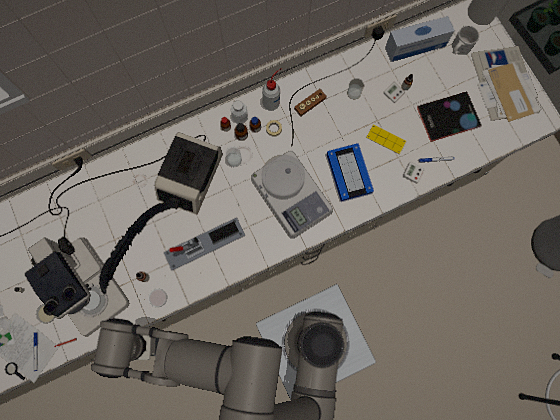

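Scene view: arm over the jig. Top view: tray at about (350,172), jig at (205,243) with its red handle at (180,247), timer at (412,172), dish at (158,297), dropper at (142,277). I'll measure these next.

Run:
```python
from h import *
im=cv2.cvtColor(cv2.imread('pics/top0.png'),cv2.COLOR_BGR2RGB);p=eyes.camera_params('top')
hsv=cv2.cvtColor(im,cv2.COLOR_RGB2HSV)
m=cv2.inRange(hsv,(105,130,60),(125,255,255));m[:, :310]=0;m[:,390:]=0;m[:130]=0;m[215:]=0
c=max(cv2.findContours(m,0,2)[0],key=cv2.contourArea)
b=cv2.boxPoints(cv2.minAreaRect(c));print(b);W=onplane(p,b,40);print(W.round(1))
print([np.linalg.norm(W[i]-W[(i+1)%4]).round(1) for i in range(4)],W.mean(0).round(1))
print(onplane(p,[[165,268],[244,232],[236,218],[164,252],[158,297],[142,277],[412,172]],5).round(0))
a=cv2.resize(im[125:220,310:430],None,fx=5,fy=5,interpolation=2)
d=cv2.resize(im[205:315,125:255],None,fx=5,fy=5,interpolation=2)
a=cv2.copyMakeBorder(a,0,75,0,0,0)
cv2.imwrite('pics/tc.png',cv2.cvtColor(cv2.resize(np.hstack([a[:550],d]),(800,350)),cv2.COLOR_RGB2BGR))
```

```text
[[326.7538  151.3178 ]
 [357.98703 141.62474]
 [373.42953 191.38396]
 [342.19632 201.07701]]
[[ 590.8 -334.1   40. ]
 [ 575.4 -454.9   40. ]
 [ 383.3 -418.    40. ]
 [ 399.4 -300.1   40. ]]
[np.float64(121.9), np.float64(195.6), np.float64(119.0), np.float64(194.4)] [ 487.2 -376.8   40. ]
[[ 456.  370.    5.]
 [ 454.   63.    5.]
 [ 514.   68.    5.]
 [ 510.  351.    5.]
 [ 373.  432.    5.]
 [ 461.  456.    5.]
 [ 393. -592.    5.]]
```

View pics/tc.png

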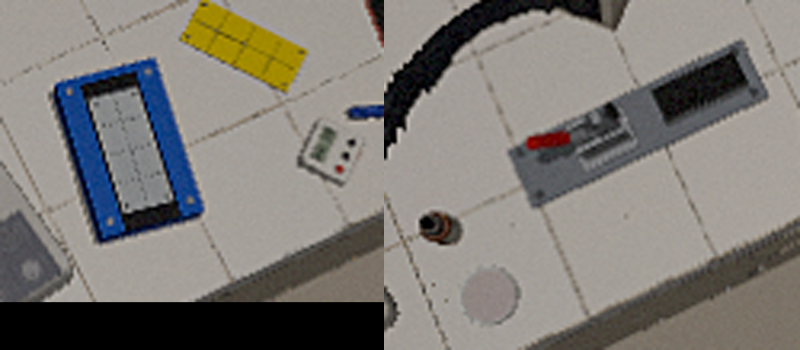

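Run:
```python
from h import *
s=observe();E=np.array(eyes.camera_params('wrist')['extrinsics']);R=np.array(s['eef_rot']);
print('cam in tool',R.T@(-E[:3,:3].T@E[:3,3]-s['eef_pos']),(R.T@E[:3,:3].T).round(2))
r.move_straight([224,474,330])
r.move_pose([430,180,330],down(0))
print(observe()['time_s'])
im=eyes.snapshot('wrist');p=eyes.camera_params('wrist');save(im,'wj');np.save('wj.npy',p,allow_pickle=True)
r.move_pose([450,-372,330],down(-100.4))
im=eyes.snapshot('wrist');p=eyes.camera_params('wrist');save(im,'wt');np.save('wt.npy',p,allow_pickle=True)
print(observe()['time_s'],observe()['qpos'])
cv2.imwrite('pics/w2.png',cv2.resize(np.hstack([cv2.imread('pics/wj.png'),cv2.imread('pics/wt.png')]),(800,300)))
```

```text
cam in tool [-7.20888147e-02 -7.30881858e+01 -1.89997353e+02] [[ 1.   -0.   -0.  ]
 [ 0.    0.96  0.27]
 [ 0.   -0.27  0.96]]
2.5
4.5917 [-4.69901352e+01  2.28100963e+01  6.16549399e+01  1.50872079e-02
  9.55153516e+01  5.32937084e+01]
```

View pics/w2.png

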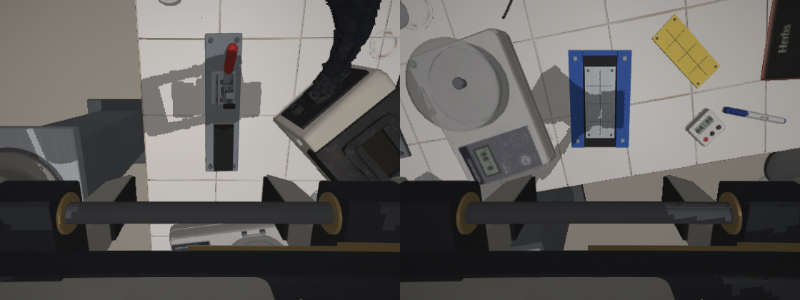

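Left half: the jig, with the bed at about (222,147) and the handle at (231,58). Right half: the tray at (600,98), with the plate in its channel and dark channel floor showing at the near, open end. Next I'll fit both from masks.

Run:
```python
from h import *
def rect(mask,p,z):
    c=max(cv2.findContours(mask,0,1)[0],key=cv2.contourArea)
    W=onplane(p,c.reshape(-1,2),z)[:,:2].astype(np.float32)
    (cx,cy),(w,h),a=cv2.minAreaRect(W); B=cv2.boxPoints(((cx,cy),(w,h),a))
    return (cx,cy),(w,h),a,B.round(1).tolist()
im=cv2.imread('pics/wt.png');p=np.load('wt.npy',allow_pickle=True).item()
hsv=cv2.cvtColor(im,cv2.COLOR_BGR2HSV)
m=cv2.inRange(hsv,(105,120,40),(125,255,255));m[:, :200]=0;m[:,340:]=0;m[230:]=0
print('tray',rect(m,p,40))
g=cv2.inRange(hsv,(0,0,90),(180,90,255));g[:,:250]=0;g[:,312:]=0;g[:85]=0;g[200:]=0
n,l,st,ce=cv2.connectedComponentsWithStats(g)
k=1+np.argmax(st[1:,4]);print(st[k]);print('plate',rect(g,p,40))
im2=cv2.imread('pics/wj.png');p2=np.load('wj.npy',allow_pickle=True).item()
gr=cv2.cvtColor(im2,cv2.COLOR_BGR2GRAY)
b=cv2.inRange(gr,0,55);b[:172]=0;b[245:]=0;b[:,:285]=0;b[:,:]*=1;b[:,335:]=0
print('bed',rect(b,p2,45))
h2=cv2.cvtColor(im2,cv2.COLOR_BGR2HSV);print('px base',h2[100,292],h2[235,292],h2[200,312],h2[100,270],h2[100,350])
bs=cv2.inRange(gr,60,150);bs[:,:284]=0;bs[:,340:]=0;bs[:40]=0;bs[243:]=0
bs=cv2.bitwise_or(bs,b)
print('base',rect(bs,p2,10))
a=cv2.resize(im[60:215,225:325],None,fx=3.8,fy=3.8,interpolation=2);c=cv2.resize(im2[40:250,260:365],None,fx=2.8,fy=2.8,interpolation=2)
o=np.zeros((590,700,3),np.uint8);o[:a.shape[0],:a.shape[1]]=a;o[:c.shape[0],390:390+c.shape[1]]=c;cv2.imwrite('pics/close.png',o)
```

```text
tray ((489.89422607421875, -380.36798095703125), (119.38262176513672, 186.44216918945312), 79.73628997802734, [[387.5, -422.5], [571.0, -455.70001220703125], [592.2999877929688, -338.20001220703125], [408.79998779296875, -305.0]])
[ 258   93   44   74 2256]
plate ((505.1138000488281, -383.102783203125), (59.47900390625, 99.91129302978516), 79.68328094482422, [[450.6000061035156, -403.3999938964844], [548.9000244140625, -421.29998779296875], [559.5999755859375, -362.79998779296875], [461.29998779296875, -344.8999938964844]])
bed ((479.15576171875, 126.98287963867188), (40.020347595214844, 98.9229736328125), 0.6493564248085022, [[458.6000061035156, 176.1999969482422], [459.70001220703125, 77.30000305175781], [499.70001220703125, 77.80000305175781], [498.6000061035156, 176.6999969482422]])
px base [108  18  72] [105  12  82] [ 0  0 31] [ 18  11 121] [ 15  10 195]
base ((479.2468566894531, 208.0402069091797), (84.76185607910156, 300.5604248046875), 0.32681289315223694, [[436.0, 358.1000061035156], [437.70001220703125, 57.5], [522.5, 58.0], [520.7999877929688, 358.6000061035156]])
```

View pics/close.png

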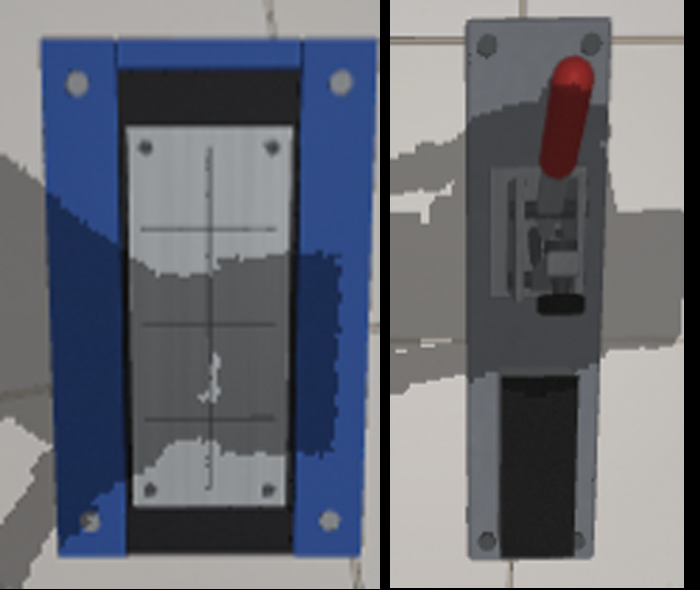

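The close view gives corners I can pick. Plate: (126,126), (293,125), (286,506), (133,508). Tray: (41,38), (379,38), (361,555), (58,555). Jig base: (466,18), (611,18), (594,557), (468,557). The bed fit from the mask looks good.

Run:
```python
from h import *
p=np.load('wt.npy',allow_pickle=True).item();p2=np.load('wj.npy',allow_pickle=True).item()
def rep(n,q,p,z):
    W=onplane(p,q,z);ax=(W[0]+W[1]-W[2]-W[3])/2
    print(n,W.mean(0).round(1),'near',((W[2]+W[3])/2).round(1),'L',np.linalg.norm(ax).round(1),'w',np.linalg.norm(W[0]-W[1]).round(1),'yaw',np.degrees(np.arctan2(ax[1],ax[0])).round(2))
f=lambda a,ox,sc,x,y:(np.array(a,float)-[ox,0])/sc+[x-.4,y-.4]
rep('plate',f([[126,126],[293,125],[286,506],[133,508]],0,3.8,225,60),p,40)
rep('tray',f([[41,38],[379,38],[361,555],[58,555]],0,3.8,225,60),p,40)
rep('base',f([[466,18],[611,18],[594,557],[468,557]],390,2.8,260,40),p2,10)
rep('bed',f([[501,376],[578,376],[576,557],[499,557]],390,2.8,260,40),p2,45)
```

```text
plate [ 485.5 -379.7   40. ] near [ 416.4 -367.2   40. ] L 140.6 w 60.2 yaw -10.29
tray [ 490.2 -380.7   40. ] near [ 397.3 -363.7   40. ] L 189.0 w 119.5 yaw -10.34
base [478.2 207.2  10. ] near [480.3  63.8  10. ] L 286.9 w 72.5 yaw 90.83
bed [479.4 126.6  45. ] near [480.3  76.8  45. ] L 99.6 w 39.8 yaw 91.05
```

```bash
cat >> h.py <<'E'
TY=np.radians(-10.3);TX=np.array([np.cos(TY),np.sin(TY),0]);TC=np.array([490.2,-380.7,0])
def tray(x,z): return TC+TX*x+[0,0,z]
fz=lambda: observe()['wrist_force'][2]
E
python3 - <<'E'
from h import *
effector.gripper_to(0.0)
R=down(-100.3)
r.move_pose(tray(30,70),R); r.move_straight(tray(30,46),speed=60)
r.wait(.2);f0=fz();print(f0,observe()['time_s'],observe()['eef_pos'])
z=43.
r.move_straight(tray(30,z),speed=30)
while z>35:
    z-=.4; r.move_straight(tray(30,z),speed=20); r.wait(.05)
    f=fz()-f0
    if f>1: print(round(z,2),round(f,2))
    if f>6: break
print(observe()['time_s'],observe()['eef_pos'])
E
```

```text
-0.5739166211799701 7.8333 [ 519.94330283 -386.23551158   46.38385155]
41.0 1.28
39.8 1.1
39.0 1.25
38.2 1.57
37.8 1.93
36.6 1.17
35.0 1.0
34.6 1.12
14.3833 [ 519.69167956 -386.08930998   34.5893457 ]
```

Run:
```python
from h import *
s=observe();print(s['finger_gap'],s['wrist_force'],s['torque'],s['joint_torque'],s['qpos'])
im=eyes.snapshot('wrist');save(im,'p1')
im=eyes.snapshot('scene');save(im,'p1s')
a=cv2.imread('pics/p1.png');b=cv2.imread('pics/p1s.png')[150:255,230:370]
cv2.imwrite('pics/p1c.png',np.hstack([cv2.resize(a,(400,300)),cv2.resize(b,(400,300))]))
```

```text
0.004082104521589339 [ 0.17028395 -0.58255235  0.55010088] [-0.00763876  0.18025625 -0.0221243 ] [-1.97307927e-03 -5.82746351e+01 -2.18739581e+01  6.58604829e-02
 -4.74910252e-02 -2.75807076e-05] [-4.33863265e+01  4.08620016e+01  7.75585436e+01 -4.60859476e-04
  6.15801791e+01  5.69192877e+01]
```

View pics/p1c.png

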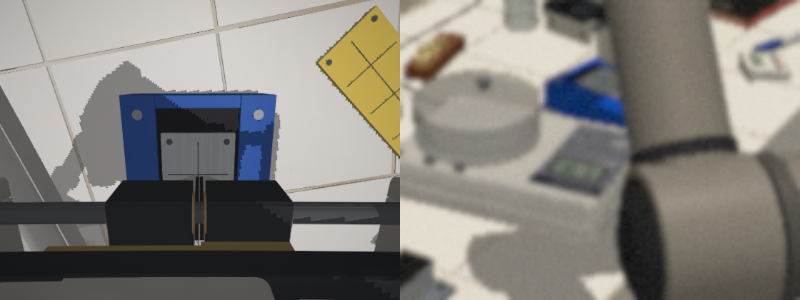

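Fingers are shut over the plate's centre line, and the plate doesn't seem to have moved. There is no contact force yet, even though the reported TCP is below the plate's top. I'll keep descending in small guarded steps.

Run:
```python
from h import *
z=34.6;f0=-.57
while z>27:
    z-=.6; r.move_straight(tray(30,z),speed=30)
    s=observe();f=s['wrist_force'][2]-f0
    print(round(z,2),round(f,2),s['eef_pos'][2].round(2),s['wrist_force'][:2].round(1))
    if f>4: break
print(observe()['time_s'])
```

```text
34.0 -0.53 33.94 [-0.4 -0.8]
33.4 0.56 33.33 [0.4 0.3]
32.8 0.96 32.72 [ 0.6 -1.2]
32.2 0.81 32.13 [ 0.7 -0. ]
31.6 -0.08 31.53 [ 0.3 -0.2]
31.0 0.59 30.95 [ 0.2 -0.1]
30.4 -0.37 30.35 [-0.   0.6]
29.8 0.65 29.75 [-0.3  0.7]
29.2 0.55 29.14 [-0.   0.3]
28.6 0.2 28.56 [-0.3 -0.1]
28.0 1.25 27.94 [0.8 0.3]
27.4 0.11 27.33 [-0.4  0.1]
26.8 1.0 26.76 [ 0.5 -0.4]
17.7333
```

Run:
```python
from h import *
s=observe();im=eyes.snapshot('wrist');p=eyes.camera_params('wrist')
print('cam',ray(p,[[280,210]])[0],s['eef_pos'],s['time_s'])
b=im[...,::-1].copy();e=s['eef_pos'];R=s['eef_rot']
for d,c in((0,(0,0,255)),(-19,(0,255,0)),(-40,(255,255,0))):
    q=proj(p,e+R[:,2]*d)[0];print(d,q.round(1));cv2.drawMarker(b,tuple(int(v) for v in q),c,0,10,1)
for x,y in((95,60),(95,-60),(-95,60),(-95,-60)):
    q=proj(p,TC+TX*x+np.array([-TX[1],TX[0],0])*y+[0,0,40])[0];print(q.round(1))
    if (abs(q)<2000).all(): cv2.drawMarker(b,tuple(int(v) for v in q),(0,255,255),0,10,1)
cv2.imwrite('pics/p2.png',cv2.resize(b[110:400,100:460],(720,580)))
```

```text
cam [ 590.87877523 -398.96864652  216.76904292] [ 519.70177323 -386.02142721   26.758459  ] 17.7333
0 [278.2 240.9]
-19 [278.2 253.1]
-40 [278.2 269.7]
[162.6 132.9]
[393.5 132.6]
[189.1 423.2]
[367.9 422.8]
```

View pics/p2.png

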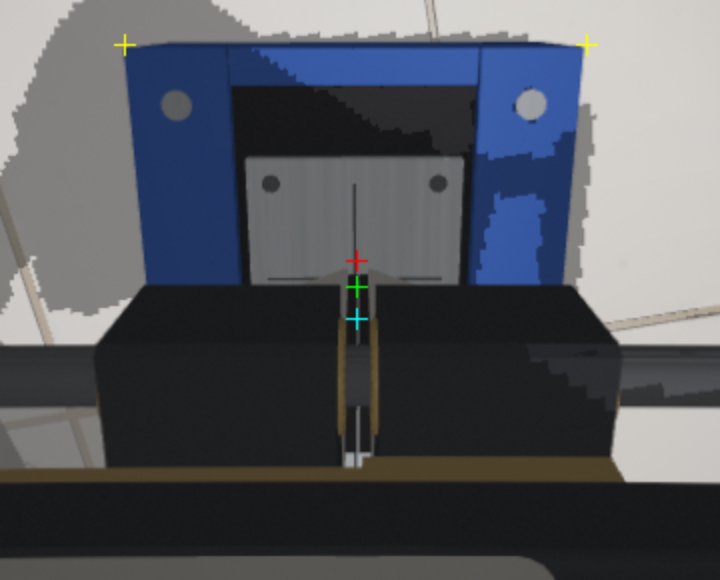

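Run:
```python
from h import *
p=eyes.camera_params('scene');e=np.array([223.988,474.844,195.241])
R=np.array([[.4267,.9044,0],[.9044,-.4267,0],[0,0,-1.]])
b=cv2.imread('pics/scene0.png')
S=4;c=cv2.resize(b[210:330,130:280],None,fx=S,fy=S,interpolation=2)
for x in(-46,46):
  for d,col in((0,(0,0,255)),(-19,(0,255,0)),(-66,(255,255,0))):
    for y in (-9.5,9.5):
      q=(proj(p,e+R@[x,y,d])[0]-[130,210])*S;cv2.drawMarker(c,tuple(int(v) for v in q),col,0,12,2)
cv2.imwrite('pics/s4.png',c)
s=observe();print(s['joint_torque'])
r.move_straight(tray(30,60),speed=100);s=observe();print(s['joint_torque'],s['wrist_force'],s['time_s'])
im=eyes.snapshot('wrist');save(im,'up')
print(cv2.absdiff(cv2.imread('pics/up.png')[225:300,260:300],cv2.imread('pics/p1.png')[225:300,260:300]).mean(axis=(1,2)).round(0))
```

```text
[-1.90446706e-03 -5.84014320e+01 -2.16249847e+01  6.54605473e-02
 -4.73726203e-02 -1.84328712e-06]
[ 5.84282956e-03 -5.89911604e+01 -2.33395869e+01  7.11215241e-02
 -5.49698935e-02  9.16712379e-04] [-0.34206487 -0.27473084  0.02329439] 18.2667
[ 4.  4.  4.  4.  8. 50. 14.  4.  4.  4.  4.  4.  4.  4.  4.  4.  4.  3.
  6. 39.  7.  4.  3.  3.  3.  3.  2.  2.  2.  1.  1.  1.  1.  2.  1.  1.
  1.  1.  1.  1.  1.  2.  1.  1.  1.  1.  1.  1.  1.  1.  1.  2.  2.  2.
  1.  1.  1.  1.  2.  1.  2.  1.  2.  1.  2.  2.  2.  2.  1.  1.  1.  2.
  2.  2.  2.]
```

View pics/s4.png

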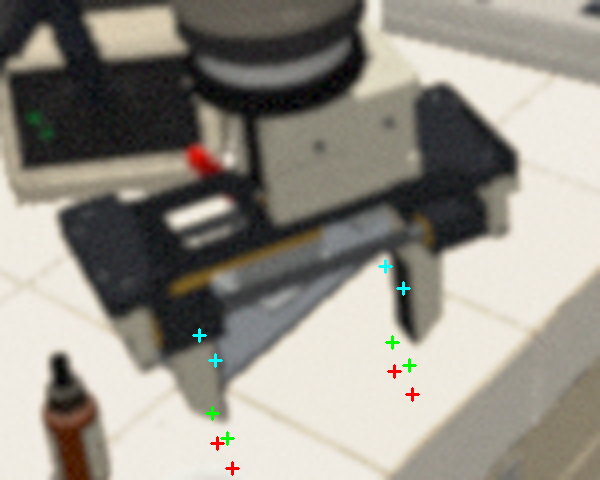

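The overlay shows the real fingertips about 31 mm short of the reported TCP (tip at (222,418) against the red mark at (232,468)). Wrist pictures at different heights agree, because the tip row never changes. The TCP offset is therefore wrong, and contact should come near z = 9. I'll calibrate it by touch.

Run:
```python
from h import *
r.move_straight(tray(30,22),speed=100)
z=22;f0=np.mean([fz() for _ in range(3)])
while z>2:
    z-=.6; r.move_straight(tray(30,z),speed=30)
    s=observe();f=s['wrist_force'][2]-f0
    if f>2: print(round(z,2),round(f,2),s['eef_pos'][2].round(2))
    if f>4: break
print(f0,z,observe()['time_s'],s['wrist_force'],s['torque'])
```

```text
8.2 4.5 8.79
0.09081554522392347 8.199999999999992 24.6 [-0.45917726  1.06031705  4.58833324] [ 0.0788902   0.4255865  -0.00742539]
```

Contact at TCP z ≈ 8.8, so the tips sit 31 mm behind the reported TCP. Now sliding with about 7 N.

Run:
```python
from h import *
z=7.8
for x in(18,6,-6,-18,-30):
    r.move_straight(tray(x,z),speed=60); f=fz()-.1
    print(x,round(z,2),round(f,2)); z+=np.clip((f-7)/8,-.5,.5)
r.move_straight(tray(-30,50),speed=150)
r.move_pose(tray(-30,180)+[0,0,0],down(-100.3))
im=eyes.snapshot('wrist');p=eyes.camera_params('wrist');np.save('w3.npy',p,allow_pickle=True);save(im,'w3')
print(observe()['time_s'])
```

```text
18 7.8 7.41
6 7.85 8.62
-6 8.05 7.29
-18 8.09 8.17
-30 8.24 7.54
27.4083
```

View pics/w3.png

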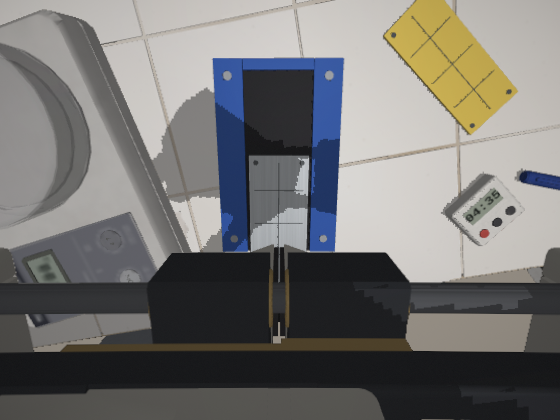

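The view shows the plate's far edge at row ~155 (columns 249–309); its near end is hidden by the gripper. From it I compute the plate's pose.

Run:
```python
from h import *
p=np.load('w3.npy',allow_pickle=True).item()
W=onplane(p,[[249,155.5],[309.5,155.5],[249.5,245],[307.5,245]],40);TYv=np.array([-TX[1],TX[0],0])
for w in W: print(((w-TC)@TX).round(1),((w-TC)@TYv).round(1))
for q in [[214,59],[343,59]]:
    w=onplane(p,[q],40)[0];print('tray far',((w-TC)@TX).round(1),((w-TC)@TYv).round(1))
for z in(-5,0): print(z,r.inverse_kinematics(tray(-119,z),down(-100.3)))
print(r.inverse_kinematics([480,90,4],down(0.9)))
```

```text
5.8 29.6
5.8 -30.0
-88.5 31.5
-88.6 -30.2
tray far 92.6 59.0
tray far 92.5 -58.2
-5 [-5.24092413e+01  3.32333903e+01  1.01871160e+02 -2.54444375e-14
  4.48954498e+01  4.78907587e+01]
0 [-5.24092413e+01  3.27639737e+01  1.01677086e+02 -2.54444375e-14
  4.55589407e+01  4.78907587e+01]
[ 1.61930578e+00  3.01572557e+01  1.06253244e+02 -2.54444375e-14
  4.35895004e+01  7.19305782e-01]
```

Run:
```python
from h import *
R=down(-100.3)
effector.gripper_to(1.0)
r.move_pose(tray(-114,60),R)
r.move_straight(tray(-114,-5),speed=100)
f=observe()['wrist_force'];print('pre',f)
effector.gripper_to(0.0)
s=observe();print('gap',s['finger_gap'],s['finger_gap']*92,s['wrist_force'],s['time_s'])
r.move_straight(tray(-114,3),speed=40);s=observe();print(s['finger_gap'],s['wrist_force'],s['torque'])
r.move_straight(tray(-114,80),speed=100);r.wait(.2);s=observe();print(s['finger_gap'],s['wrist_force'],s['torque'],s['time_s'])
im=eyes.snapshot('wrist');p=eyes.camera_params('wrist');np.save('w4.npy',p,allow_pickle=True);save(im,'w4')
```

```text
pre [0.70017583 0.84247351 0.12037661]
gap 0.6426902278894346 59.127500965827984 [ 0.07460071 -0.81612873  1.06571541] 30.9333
0.6477095935729694 [-0.12578682 -0.24751606 -1.35734941] [0.01703417 0.26292019 0.01463791]
0.6459273156949114 [ 0.3187033   0.68256402 -2.1543944 ] [-0.01330552  0.28078543  0.05064631] 32.4
```

View pics/w4.png

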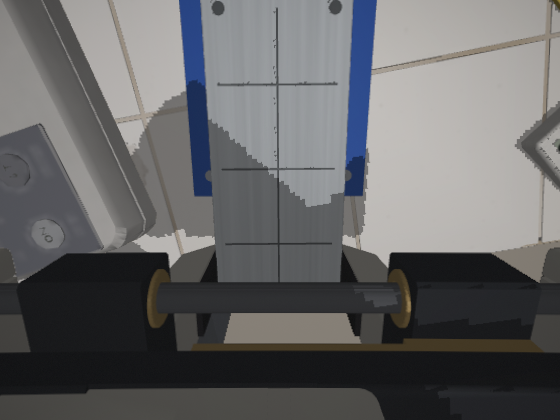

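The plate is held near its end, with its cross lines at rows 84, 169 and 244 (column ~277) and edges parallel to the tool. Next: estimate sag and centre from the lines.

Run:
```python
from h import *
from scipy.optimize import least_squares
p=np.load('w4.npy',allow_pickle=True).item()
rows=np.array([84,169,244.])
def pts(v):
    t,c,h=v; return [tray(-114,125+h)+ (c+d)*(np.cos(t)*TX+np.array([0,0,np.sin(t)])) for d in(35,0,-35)]
f=lambda v:np.r_[proj(p,pts(v))[:,1]-rows, v[2]*.3]
s=least_squares(f,[0,50,0]);print('tilt deg',np.degrees(s.x[0]),'c',s.x[1:],s.fun)
q=proj(p,pts(s.x));print(q.round(1))
W=onplane(p,[[277.5,10],[278,244]],125);TYv=np.array([-TX[1],TX[0],0]);print(((W-TC)@TYv).round(2))
```

```text
tilt deg -0.9755681557440501 c [50.68716717  0.39168081] [ 0.00273676  0.05809672 -0.06902813  0.11750424]
[[278.4  84. ]
 [278.5 169.1]
 [278.6 243.9]]
[0.33 0.29]
```

```bash
cat >> h.py <<'E'
JY=np.radians(90.9);JX=np.array([np.cos(JY),np.sin(JY),0]);JC=np.array([479.3,126.8,0])
def jig(x,z): return JC+JX*x+[0,0,z]
E
python3 - <<'E'
from h import *
r.move_straight(tray(-114,150),speed=150)
R=down(.9)
r.move_pose(jig(-50.7,150),R)
r.move_straight(jig(-50.7,30),speed=120)
r.wait(.1);f0=fz();print(observe()['time_s'],f0,observe()['finger_gap'])
r.move_straight(jig(-50.7,8),speed=50)
for z in(7,6,5.2,4.6,4.0,3.4):
    r.move_straight(jig(-50.7,z),speed=30);f=fz()-f0;print(z,round(f,2))
    if f>2.5:break
im=eyes.snapshot('wrist');p=eyes.camera_params('wrist');np.save('w5.npy',p,allow_pickle=True);save(im,'w5')
print(observe()['time_s'])
E
```

```text
35.9583 -1.124581991555948 0.6449643470312717
7 -1.12
6 -0.35
5.2 -0.81
4.6 0.59
4.0 3.59
37.85
```

View pics/w5.png

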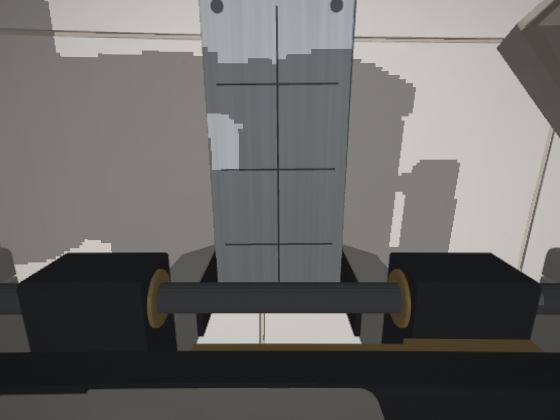

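Contact came at the expected height, and the plate's pose in the hand is unchanged (lines at rows 84, 169, 244). Releasing, then checking from above.

Run:
```python
from h import *
effector.gripper_to(1.0)
r.move_straight(jig(-50.7,80),speed=150)
r.move_pose(jig(-20,300),down(.9))
im=eyes.snapshot('wrist');p=eyes.camera_params('wrist');np.save('w6.npy',p,allow_pickle=True);save(im,'w6')
print(observe()['time_s'])
a=np.array(im)[...,::-1].copy()
q=proj(p,[jig(x,49)+np.array([-JX[1],JX[0],0])*y for x in(70,-70) for y in(30,-30)]);print(q.round(1))
c=a[20:300,180:400]
cv2.imwrite('pics/w6c.png',cv2.resize(c,None,fx=2.1,fy=2.1,interpolation=2))
```

```text
40.175
[[256.9 103.8]
 [304.5 103.7]
 [258.9 210.6]
 [302.4 210.6]]
```

View pics/w6c.png

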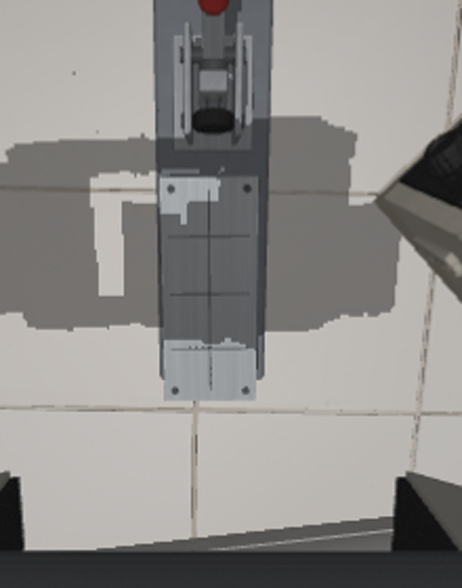

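The plate lies on the bed within about 2 mm of the predicted corners: measured (256,104)–(302,211) against projected (257,104)–(302,211). Before pushing the handle I'll check clearance to the instrument on the right.

Run:
```python
from h import *
p=np.load('w6.npy',allow_pickle=True).item();t=eyes.camera_params('top')
for z in(0,60,120,160): print(z,'corner w6',onplane(p,[[358,115]],z).round(0)[0,:2],'top',onplane(t,[[157,200],[195,213],[220,148]],z)[:,:2].round(0).tolist(), 'dropper',onplane(t,[[142,273]],z)[0,:2].round(0))
pj=np.load('wj.npy',allow_pickle=True).item() if 0 else np.load('wj.npy',allow_pickle=True).item()
for z in(0,60,120,160): print('wj corner',onplane(pj,[[385,205],[517,95],[385,213]],z)[:,:2].round(0).tolist())
```

```text
0 corner w6 [588. 185.] top [[700.0, 302.0], [596.0, 195.0], [785.0, 12.0]] dropper [476. 452.]
60 corner w6 [574. 184.] top [[680.0, 295.0], [579.0, 191.0], [762.0, 14.0]] dropper [463. 440.]
120 corner w6 [561. 184.] top [[660.0, 288.0], [562.0, 188.0], [740.0, 17.0]] dropper [450. 429.]
160 corner w6 [552. 183.] top [[647.0, 284.0], [551.0, 186.0], [724.0, 19.0]] dropper [442. 421.]
wj corner [[602.0, 118.0], [779.0, 285.0], [603.0, 105.0]]
wj corner [[582.0, 134.0], [739.0, 282.0], [583.0, 122.0]]
wj corner [[562.0, 150.0], [698.0, 278.0], [563.0, 139.0]]
wj corner [[548.0, 160.0], [671.0, 276.0], [549.0, 151.0]]
```

Run:
```python
from h import *
def wp(deg,extra=0):
    a=np.radians(deg); z=70+60*np.sin(a)+10*abs(np.tan(a))+8/np.cos(a)
    return jig(132+60*np.cos(a),z-31+extra)
R=down(.9)
effector.gripper_to(0.0)
r.move_pose(wp(58,90),R)
r.move_straight(wp(58,10),speed=150)
r.wait(.1);f0=observe()['wrist_force'];print(observe()['time_s'],f0)
for d in(54,46,38,30,22,14,8,4,0,-2,-4,-5,-6):
    r.move_straight(wp(d),speed=80);f=observe()['wrist_force']-f0;print(d,f.round(1))
    if abs(f).max()>20:break
e=0
while e>-4 and f[2]<12:
    e-=.6;r.move_straight(wp(-6,e),speed=30);f=observe()['wrist_force']-f0;print(round(e,1),f.round(1))
print(observe()['time_s'])
im=eyes.snapshot('wrist');save(im,'w7')
r.move_straight(wp(-6,60),speed=120)
f=observe()['wrist_force'];print(f)
r.move_pose(wp(-6,230)+[-60,-180,0],R)
im=eyes.snapshot('wrist');save(im,'w8');p=eyes.camera_params('wrist')
q=lambda a,L:proj(p,jig(132+L*np.cos(np.radians(a)),70+L*np.sin(np.radians(a))))[0].round(1)
for a in(58,12,0,-6): print(a,q(a,30),q(a,95))
print(observe()['time_s'])
h=cv2.cvtColor(im,cv2.COLOR_RGB2HSV);m=cv2.inRange(h,(0,140,70),(6,255,255))|cv2.inRange(h,(172,140,70),(180,255,255))
n,l,s,c=cv2.connectedComponentsWithStats(m);print([x for x in s[1:].tolist() if x[4]>30])
k=[proj(p,jig(x,49)+np.array([-JX[1],JX[0],0])*y)[0].round(1).tolist() for x in(70,-70) for y in(30,-30)];print('plate exp',k)
a=im[...,::-1];cv2.imwrite('pics/fin.png',cv2.resize(a,(800,600)))
```

```text
43.2333 [-0.26772106  0.24556964 -0.84448017]
54 [-0.7 -0.5  0.9]
46 [0.2 0.3 1.7]
38 [ 0.2 -1.2  0.8]
30 [-0.3 -0.7  1.6]
22 [ 0.2 -0.3 -0.1]
14 [-0.6 -0.1  1.5]
8 [1.2 0.5 3.4]
4 [1.3 0.8 1.9]
0 [-0.3 -0.1  0.9]
-2 [-0.4 -0.6  0.6]
-4 [ 0.2 -0.4  0.6]
-5 [0.4 0.4 1.8]
-6 [-0.1 -0.2  1.9]
-0.6 [-0.3 -1.   3.9]
-1.2 [-1.1 -1.4  8.4]
-1.8 [-1.8 -1.1 10.4]
-2.4 [-3.1 -2.  14.4]
47.7833
[-0.25770903  0.73859673 -0.06760322]
58 [342.2  54. ] [356.9  -5.3]
12 [339.6  43.4] [345.7 -34. ]
0 [338.6  44. ] [342.  -27.7]
-6 [338.1  44.8] [340.3 -23. ]
49.55
[[332, 0, 16, 43, 587]]
plate exp [[306.9, 132.0], [356.5, 131.9], [304.4, 240.4], [349.7, 240.5]]
```

Force built up only at the stop (14 N), and the red pixels match the closed handle. The picture limit is reached, so one numeric check of handle angle and plate edges before handing in.

Run:
```python
from h import *
r.move_pose(jig(110,330),down(.9))
im=eyes.snapshot('wrist');p=eyes.camera_params('wrist');print(observe()['time_s'])
h=cv2.cvtColor(im,cv2.COLOR_RGB2HSV);m=cv2.inRange(h,(0,140,60),(6,255,255))|cv2.inRange(h,(172,140,60),(180,255,255))
n,l,s,c=cv2.connectedComponentsWithStats(m);print([(x,y) for x,y in zip(s[1:].tolist(),c[1:].round(1).tolist()) if x[4]>30])
for a in(58,12,0,-6):print(a,[proj(p,jig(132+L*np.cos(np.radians(a)),70+L*np.sin(np.radians(a))))[0].round(1).tolist() for L in(30,62,95)])
w=cv2.cvtColor(cv2.imread('pics/w8.png'),cv2.COLOR_BGR2GRAY)
for row in(150,185,220):
    g=np.abs(np.diff(cv2.GaussianBlur(w[row-3:row+4],(3,3),0).mean(0)));print(row,[(i,int(g[i])) for i in range(290,375) if g[i]>10])
col=w[120:260,325].astype(int);g=np.abs(np.diff(col));print([(i+120,int(g[i])) for i in range(len(g)) if g[i]>25])
```

```text
50.1833
[([275, 84, 12, 50, 553], [280.6, 109.1]), ([502, 343, 19, 9, 124], [509.9, 347.7])]
58 [[280.3, 146.7], [280.4, 133.9], [280.4, 118.4]]
12 [[280.3, 135.0], [280.4, 109.7], [280.4, 81.6]]
0 [[280.3, 134.3], [280.4, 108.9], [280.4, 81.5]]
-6 [[280.3, 134.3], [280.3, 109.3], [280.4, 82.7]]
150 [(297, 13), (298, 28), (299, 16), (304, 10), (305, 14), (326, 14), (371, 22), (372, 32), (373, 17)]
185 [(296, 16), (297, 44), (298, 39), (350, 11), (351, 13), (352, 14)]
220 [(296, 29), (297, 54), (298, 18), (299, 10), (301, 11), (302, 10), (303, 18), (304, 38), (305, 17), (325, 13), (326, 12), (327, 14), (328, 13), (350, 16)]
[(153, 55), (163, 33), (164, 44), (193, 58), (214, 32), (215, 36), (242, 40), (251, 89), (252, 87)]
```

Run:
```python
from h import *
im=cv2.imread('pics/w8.png');h=cv2.cvtColor(im,cv2.COLOR_BGR2HSV);m=cv2.inRange(h,(0,140,50),(6,255,255))|cv2.inRange(h,(172,140,50),(180,255,255))
for y in(3,12,22,32,40): x=np.where(m[y,320:360])[0]+320;print(y,x.min(),x.max(),x.mean().round(1))
```

```text
3 333 347 340.0
12 333 346 339.5
22 333 346 339.5
32 333 346 339.5
40 333 344 338.9
```

```bash
python3 -c "
from h import *
close_job();print(observe()['time_s'])"
```

```text
the job is handed in; nothing more can be done
the job is handed in; nothing more can be done
```

The job is handed in at about 50 s of the 61 s. The plate is on the jig's bed and the clamp handle is pushed down to its stop. `close_job()` gave no verdict.

- **Slide and lift:** I pressed the plate with 7–8 N and slid it to about 37 mm of overhang. I then gripped it by its long edges and lifted it; sag was about 1°.
- **Placing:** I set the plate down with about 4 N of contact and let go. From above, its corners were within about 2 mm of where they should be.
- **Clamp:** The push stayed under 4 N until the stop, where it rose to 14 N (I ended the push there).

**Last checks:**
- **Handle:** The column and slope of the red grip fit about 6° below horizontal, and not the 12° above that an unlatched handle would show. A second view from above could not tell these angles apart.
- **Plate:** Its edges stayed within 1–2 pixels of the expected position after clamping.

**Disagreed or not checked:**
- **Tool offset:** The real fingertips are about 31 mm short of the reported TCP. I missed this at first, which cost about 15 s of descending without contact. I found it from the pictures, confirmed it by touch, and corrected for it.
- **Pad force:** I could not measure how hard the pad presses on the plate.
- **Bystanders:** I did not photograph the timer, dropper and dish again. My path stayed clear of them, with no unexpected forces when I read them.
- **Final picture:** It was not viewed because the 12-picture limit was reached, so the last checks are numeric only.

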